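# Refit the hob's control knob and hold the gas tap in at the lighting position

### The job

The control knob of the table-top gas hob came off for cleaning and stands on the worktop: match its D-shaped socket to the flat of the bare tap spindle and push it fully home. Then, as for lighting with a flame safety valve, press the knob fully in at off, keep it pressed in while you turn it anticlockwise a quarter turn to the stop at the large-flame mark, and finish while still gripping it there, pressed in. Do not shove or knock over the mug or the bowl.

Things in the scene. Friction and masses are not known exactly. Their poses are not given: they have to be found in the camera images.
- knob: loose control knob, 37 mm high, 45 g, standing on its underside on the worktop left of the hob: a round pale aluminium skirt, 46 mm diameter and 15.5 mm high, with a straight black grip bar across its top. Origin: centre of the underside; x = the way its pointer points, z = up along its axis.
- knob_grip (a point): middle of the grip bar on the knob's axis, 26 mm above the underside; axes as the knob's. The bar's flat upright sides are 14 mm apart and reach 15.5 to 37 mm above the underside, 20 mm behind the axis to 22 mm ahead (+x), where it tapers over its last 7 mm to a 6 mm wide pointer with a white line on top.
- knob_socket (a point): closed end of the knob's D-shaped socket, on its axis, 13 mm above the underside, where the socket opens; axes as the knob's. The socket is a bore of 11.6 mm diameter with a flat 2 mm from the axis on the pointer (+x) side.
- hob: table-top one-burner gas hob, fixed on the worktop, 346 x 266 mm; black top plate 66 mm above the worktop. Origin: centre of its underside; x = front to rear, y = its left. Spindle at x = -122, y = 0 mm. Burner and cast-iron pan support (radius 105 mm, top 105 mm above the worktop) at x = 52 mm. White marks by the spindle: dot behind it = off, flame left of it = large flame.
- spindle_tip (a point): tip of the upright brass tap spindle, on its axis, 87 mm above the worktop when not pressed. Spindle 10 mm diameter, flat 1.5 mm from the axis, tip chamfered 2 mm all round. x = outward normal of the flat, turns with the tap. At the start (off) it is the hob's +x, so the fitted knob points at the dot. Fully home, the socket's end rests on the tip, the knob's underside 74 mm above the worktop.
- tap_press (a joint): how far the spindle is pushed in, m: 0 = out, 0.006 = fully in. Its spring needs 4 N to start and 8.5 N fully in, and pushes the knob back out when let go.
- tap_turn (a joint): angle of the spindle, rad: 0 = off, grows anticlockwise seen from above, hard stop at 1.6 = large flame. Turns with 0.02 N m of friction and stays where it is left. The knob has some 10 degrees of play either way on the flat, and under load may lead the spindle by up to 25 degrees, so turn until the spindle meets its stop.
- mug: white mug, 94 mm high, 82 mm wide plus handle, a bystander to the left of the hob in front of the toaster; origin under its middle.
- bowl: white bowl, 115 mm diameter, 51 mm high, a bystander to the left of the knob; origin under its centre.
Not all that is in view belongs to the job. What is shaped like the knob but turquoise is not meant.

How it is judged:
By the outcome, as a careful person would: the job done as asked, in the order asked, and still so for the second after the job is handed in, while the arm keeps its last pose, push and grip.
It also fails if it takes over 51 s, if anything falls off the work surface, if the arm or the gripper's body presses on something with over 40 N, if the wrist force passes 120 N, or if a joint passes its speed limit or range.

### The arm

A 6-joint arm with a two-finger parallel gripper is mounted at the origin on a cart in front of the work surface, level with it; the furniture and walls round the work are solid. World frame = base frame: x ahead of the robot, y to its left, z up, the work surface at z = 0. Lengths are in m, angles in rad, forces in N, time in s.
With the tool pointing down it reaches from about 0.35 to 0.975 m from the base axis. Payload 7.1 kg.
Tool frame: the origin (TCP) lies between the finger pads; the fingertips stand 19 mm ahead of it and the grasp point (between the pads) is the TCP; z points along the fingers, y is the line along which they close (so a half turn about z gives the same grasp; the last joint's range is limited). The gripper opens to 88 mm and grips with 3 to 60 N. Pads are 20 mm wide; open, the fingers measure 115 mm over their backs; the gripper's body (75 mm by 178 mm) begins 61 mm behind the grasp point.
Start: joints at [-1.298, 0.423, 1.63, -0, 1.089, -0.019], TCP at [0.18, -0.599, 0.242] pointing down, gripper open.
Joint ranges: [-3, 3], [-0.9, 2.11], [0.09, 2.58], [-1.31, 4.45], [0.11, 2.69], [-2.54, 2.54]. Speed limits (rad/s): [2.39, 2.39, 3.01, 3.14, 3.14, 3.14].

### API

Orientations are given as a unit quaternion [w, x, y, z].
In Python, from rig import robot, vision gives the robot as it stands.
- The arm moves only by the tool arm_command, never from a script. Its argument "plan" is a list of rows, each a list of 7 numbers: the shift along the tool's x, y, z normalised to -1 to 1, where 1 is 200 mm, then the turn, a rotation vector about the tool's x, y, z normalised to -1 to 1, where 1 is pi/4 rad, then the closure, from -1 (fully open) to 1 (shut). In form: [[tx, ty, tz, rx, ry, rz, fingers], ...]. A call has 1 to 5 rows; each row shifts and turns the commanded pose from where the row before left it, along the tool's axes as they then stand; what a row does not reach is not made up. A row lasts 1/10 s, in which the tool goes at most 50 mm and 8.59 degrees, less where a joint would pass 70% of its speed; a pose out of reach is approached as far as the arm can. A call with a number of a shift or a turn outside -1 to 1 is refused whole. A call with a gripper value outside its range is refused whole. The fingers move at their own pace and stop on an object; the grip force is fixed at half the most. Time passes only in rows, so rows that do not move let the fingers close. It gives the time, the measured TCP pose, the force, the opening and the grip force at its end, in the units of the state.
- robot.observe(): the state, without advancing time (a new reading comes with each control period).
- vision.get_image(name): name is "scene" or "top" or "wrist"; returns a dict with "image" (420x560x3 uint8, red, green, blue), "z_map" (420x560 float32, m along the optical axis (not along the pixel's ray), 0 where there is no reading), "mtx" (3x3 intrinsics, pixels), "dist" ([k1, k2, p1, p2, k3] as OpenCV has them; the pictures are not rectified), "cam_to_world" (4x4, takes a point from camera to world coordinates). Camera axes: x right, y down, z forward; pixel columns grow to the right and rows downward; lengths in m; the calibration is good to about 2 mm. A picture is of the moment at which its call begins.
- robot.job_done(): hands the job in; it is judged then, once.
Trained networks look in a picture, given as the dict that the camera call returned (one of the last four; its "shot" number tells which), for a name from the list of things; names that differ only in an ending like _2 or _b are one class to them, and where a whole thing is asked for, a point or a joint stands for the part that bears it (a point fixed in the world has none). Each returns a list of dicts, best first, with "score" (0 to 1); they miss things now and then, are a little off and sometimes report something else, mostly with a low value. They report only what shows in the picture. A call takes as long as a camera call. They do not tell look-alikes from the thing itself.
- vision.masks_of(query, picture): "pixels" (420x560 bool, what is visible of it) and "at" ([column, row] in pixels, amid what is visible of it).
The state is a dict: "clock": time; "joint_positions": joint angles; "qd": joint speeds; "joint_efforts": joint torques, N m; "ee_pos": TCP position; "tool_rot": TCP orientation; "force": force on the tool from outside, world axes, zero at the start; "torque": the same for the moment, N m; "gripper_width": opening from 0.0 (shut) to 1.0 (fully open); "gripper_force": force on a finger pad.
Only numpy, scipy, OpenCV 4.12 (cv2) and the standard library are available. Lean on these libraries where they do the work, as an engineer would, in place of code of your own. Each camera call takes 0.05 s, during which the arm holds its last target. There are 200 camera calls.

## Working session

There is one attempt and no reset: what is moved stays moved. The work goes in short steps, Python scripts to look and compute and a tool call to move; the robot and the scene stay as the last step left them, time stands still between calls to the robot, and variables do not carry over. Pictures are saved under pics/ and viewed, at most 10 in all, crops included, and the job is handed in when it is done.

Besides the shell and the picture viewer there is one more tool, called after "Emit:" by a JSON object that holds its "name" and its "arguments". arm_command: Moves the arm, as the interface text tells. Scaled input: -1 to 1 covers 200 mm each way for a shift and pi/4 rad each way for a turn. Its arguments: {"type":"object","properties":{"plan":{"type":"array"}},"required":["plan"]}

```bash
mkdir -p pics; cat > h.py <<'E'
import numpy as np, cv2
from rig import robot, vision
def shot(n, f=None):
    p=vision.get_image(n)
    if f: cv2.imwrite('pics/'+f, p['image'][:,:,::-1])
    return p
def world(p,uv,z=None):
    """pixels -> world, with z_map, or on plane z"""
    uv=np.atleast_2d(uv).astype(float)
    n=cv2.undistortPoints(uv[:,None],p['mtx'],p['dist'])[:,0]
    r=np.c_[n,np.ones(len(n))]; T=p['cam_to_world']
    if z is None:
        d=p['z_map'][uv[:,1].round().astype(int),uv[:,0].round().astype(int)]
    else:
        d=(z-T[2,3])/(r@T[:3,:3].T)[:,2]
    return (r*d[:,None])@T[:3,:3].T+T[:3,3]
def cloud(p,m):
    v,u=np.nonzero(m&(p['z_map']>0)); return world(p,np.c_[u,v])
E
python3 - <<'E'
from h import *
a=shot('scene','s1.png');b=shot('top','t1.png')
for p,n in((a,'scene'),(b,'top')):
    for q in('knob','hob','mug','bowl'):
        for r in vision.masks_of(q,p)[:3]:
            c=cloud(p,r['pixels']); print(n,q,round(r['score'],2),np.round(r['at']),r['pixels'].sum(),np.median(c,0).round(3),c.min(0).round(3),c.max(0).round(3))
s=robot.observe();print(s['clock'],s['tool_rot'],s['gripper_width'])
cv2.imwrite('pics/st.png',np.hstack([cv2.resize(x['image'],(400,300)) for x in(a,b)])[:,:,::-1])
E
```

```text
scene knob 0.9 [301. 267.] 301 [0.398 0.205 0.018] [0.378 0.188 0.002] [0.423 0.221 0.039]
scene knob 0.87 [296. 305.] 342 [0.379 0.297 0.018] [ 0.361  0.271 -0.001] [0.402 0.312 0.04 ]
scene knob 0.61 [298. 239.] 290 [0.44  0.127 0.016] [ 0.422  0.096 -0.003] [0.467 0.142 0.041]
scene hob 0.96 [290. 141.] 8644 [ 0.592 -0.141  0.065] [ 0.416 -0.436 -0.008] [ 0.844 -0.007  0.106]
scene hob 0.26 [241. 350.] 2711 [0.442 0.442 0.017] [ 0.379  0.375 -0.003] [0.51  0.507 0.054]
scene mug 0.59 [215. 220.] 1504 [0.637 0.182 0.058] [ 0.572  0.089 -0.004] [0.693 0.216 0.095]
scene bowl 0.82 [241. 351.] 2630 [0.443 0.442 0.017] [ 0.379  0.373 -0.002] [0.494 0.507 0.054]
scene bowl 0.47 [218. 217.] 1414 [0.637 0.184 0.059] [ 0.573  0.086 -0.003] [0.681 0.216 0.095]
top knob 0.86 [188. 275.] 282 [0.385 0.283 0.018] [ 0.364  0.265 -0.004] [0.406 0.31  0.041]
top knob 0.69 [232. 267.] 223 [0.403 0.193 0.018] [0.383 0.176 0.01 ] [0.422 0.215 0.042]
top knob 0.52 [256. 252.] 267 [0.444 0.118 0.017] [ 0.423  0.097 -0.003] [0.467 0.138 0.041]
top hob 0.73 [383. 181.] 15604 [ 0.605 -0.175  0.066] [ 0.418 -0.377 -0.007] [ 0.838 -0.01   0.109]
top mug 0.81 [238. 167.] 1328 [0.646 0.178 0.033] [ 0.574  0.131 -0.002] [0.692 0.213 0.098]
top bowl 0.86 [119. 251.] 1908 [0.437 0.459 0.017] [ 0.377  0.39  -0.005] [0.497 0.526 0.055]
top bowl 0.6 [385. 184.] 15675 [ 0.605 -0.175  0.066] [ 0.415 -0.375 -0.007] [ 0.83  -0.01   0.109]
0.5 [-4.67183832e-05  9.89378555e-01  1.45361867e-01 -1.40905588e-05] 0.9994835235535703
```

View pics/t1.png

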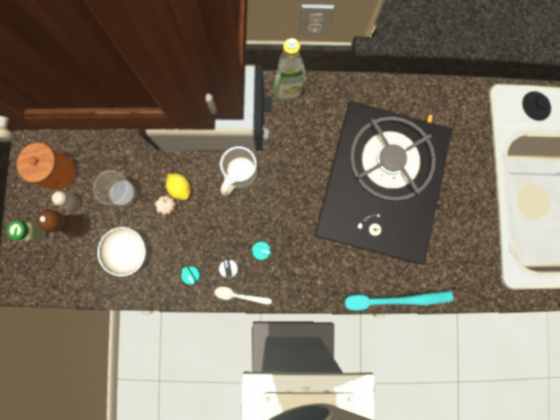

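View pics/s1.png

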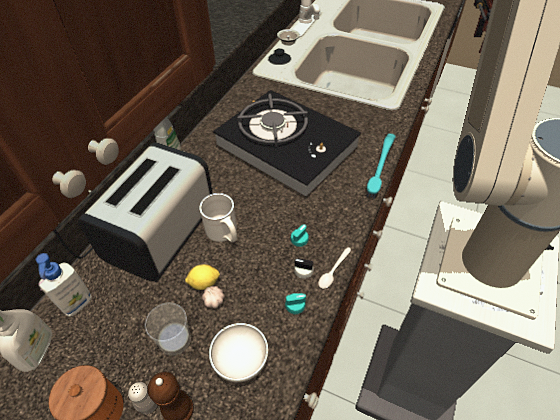

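```bash
python3 - <<'E'
from h import *
from scipy.spatial.transform import Rotation as R
b=shot('top')
c=b['image'][235:300,165:285]
cv2.imwrite('pics/c1.png',cv2.resize(c,None,fx=6,fy=6,interpolation=cv2.INTER_CUBIC)[:,:,::-1])
print(world(b,[[375,229]],.087),world(b,[[229,268]],.03),b['cam_to_world'])
r=vision.masks_of('spindle_tip',b)
for x in r[:3]: print(x['score'],x['at'],x['pixels'].sum())
w=shot('wrist'); q=robot.observe()['tool_rot']; A=R.from_quat(q,scalar_first=True).as_matrix(); print(A.round(3)); print((A.T@(w['cam_to_world'][:3,3]-robot.observe()['ee_pos'])).round(3),(A.T@w['cam_to_world'][:3,:3]).round(2),w['mtx'])
h=[x for x in vision.masks_of('hob',b)][0]
P=cloud(b,h['pixels']);P=P[abs(P[:,2]-.066)<.004];print(cv2.minAreaRect(P[:,:2].astype('f4')*1000))
E
```

```text
[[ 0.494422   -0.14541596  0.087     ]] [[0.40260551 0.19148587 0.03      ]] [[ 0.01134553 -0.98997713  0.14077133  0.40661404]
 [-0.99992913 -0.01174022 -0.00197356  0.0837762 ]
 [ 0.00360646 -0.14073896 -0.99004017  1.03661283]
 [ 0.          0.          0.          1.        ]]
[[ 0.958  0.288 -0.   ]
 [ 0.288 -0.958  0.   ]
 [-0.    -0.    -1.   ]]
[ 0.072  0.    -0.143] [[ 0.   -0.96 -0.27]
 [ 1.    0.    0.  ]
 [-0.   -0.27  0.96]] [[347.9793202    0.         279.99242052]
 [  0.         347.9793202  209.89271528]
 [  0.           0.           1.        ]]
((614.1666870117188, -179.47021484375), (266.8102111816406, 347.11224365234375), 75.62459564208984)
```

View pics/c1.png

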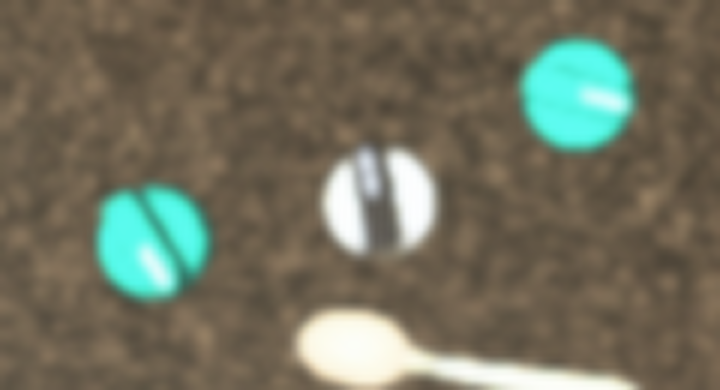

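The knob-shaped things in the top view are two turquoise ones at (188,275) and (261,250), and a pale skirt with a black bar at (229,268). The last fits the description. In the crop its white line points up and slightly left, so its yaw is about +10°. The spindle shows at (375,229), and the hob's yaw is about -14°. First I'll go over the spindle.

Emit:
{"name": "arm_command", "arguments": {"plan": [[0.196,-0.156,0,0,0,0,0],[0.196,-0.156,0,0,0,0,0],[0.196,-0.156,0,0,0,0,0],[0.196,-0.156,0,0,0,0,0],[0.196,-0.156,0,0,0,0,0]]}}

```text
clock: 1.2
ee_pos: [0.3231, -0.3916, 0.2419]
tool_rot: [0.0, 0.989, 0.145, 0.0]
force: [1.4, -0.6, -0.5]
gripper_width: 0.587
gripper_force: 0.0
```

Emit:
{"name": "arm_command", "arguments": {"plan": [[0.196,-0.156,0,0,0,0,0],[0.196,-0.156,0,0,0,0,0],[0.196,-0.156,0,0,0,0,0],[0.196,-0.156,0,0,0,0,0],[0.196,-0.156,0,0,0,0,0]]}}

```text
clock: 1.7
ee_pos: [0.4659, -0.186, 0.2421]
tool_rot: [0.0, 0.989, 0.145, 0.0]
force: [0.2, -0.8, 0.3]
gripper_width: 0.498
gripper_force: 0.0
```

Emit:
{"name": "arm_command", "arguments": {"plan": [[0.196,-0.156,0,0,0,0.174,0],[0,0,0.1,0,0,0.174,0],[0,0,0.1,0,0,0.174,0],[0,0,0.1,0,0,0.174,0],[0,0,0,0,0,0,0]]}}

```text
clock: 2.2
ee_pos: [0.4905, -0.1483, 0.1796]
tool_rot: [-0.0, 0.992, -0.124, -0.002]
force: [0.1, -0.1, 0.1]
gripper_width: 0.5
gripper_force: 0.0
```

Emit:
{"name": "arm_command", "arguments": {"plan": [[0,0,0,0,0,0,0],[0,0,0,0,0,0,0]]}}

```text
clock: 2.4
ee_pos: [0.4927, -0.1494, 0.1827]
tool_rot: [0.0, 0.992, -0.122, 0.001]
force: [0.5, 1.6, 0.4]
gripper_width: 0.496
gripper_force: 0.0
```

```bash
python3 - <<'E'
from h import *
w=shot('wrist','w1.png')
from scipy.spatial.transform import Rotation as R
s=robot.observe(); print(s['clock'],s['ee_pos'],R.from_quat(s['tool_rot'],scalar_first=True).as_matrix().round(3)[:,0],s['qd'].__repr__(),s['force'])
for x in vision.masks_of('spindle_tip',w)[:3]: print(x['score'],x['at'],x['pixels'].sum(),cloud(w,x['pixels']).max(0))
E
```

```text
2.45 [ 0.49269576 -0.14938545  0.18283054] [ 0.97  -0.243  0.002] array([-0.00074927, -0.00323402,  0.00361201, -0.00054836, -0.00189564,
        0.01146785]) [-0.28694975 -0.07873478  0.78511569]
0.46 [277.5, 213.8] 203 [ 0.50085602 -0.14431718  0.08855665]
```

View pics/w1.png

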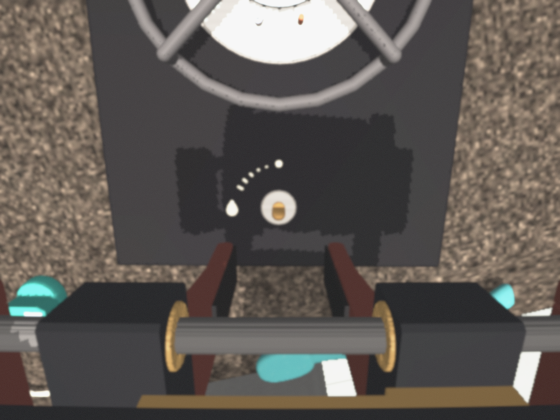

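The wrist view shows the collar at (278,207) with the brass spindle on it at (278,211), the off dot at (279,163) and the flame mark at (232,208). Next I'll measure these.

```bash
python3 - <<'E'
from h import *
w=shot('wrist')
for k in range(1):
    m=vision.masks_of('spindle_tip',w)[0]['pixels']
    c=cloud(w,m); print(len(c),np.percentile(c[:,2],[5,25,50,75,95]).round(3)); t=c[c[:,2]>.083]; print(len(t),t.mean(0),t.min(0),t.max(0))
g=w['image'].astype(int)
# collar: bright gray near
sub=np.zeros(g.shape[:2],bool); sub[183:232,252:305]=1
col=(g.min(2)>130)&(g.max(2)-g.min(2)<40)&sub
(x,y),r=cv2.minEnclosingCircle(np.argwhere(col)[:,::-1].astype('f4')); z=cloud(w,col)[:,2]; print('collar',x,y,r,np.median(z),world(w,[[x,y]],np.median(z)))
sub[:]=0; sub[155:171,270:288]=1
d=np.argwhere((g.min(2)>130)&sub)[:,::-1].mean(0); sub[:]=0; sub[195:218,222:242]=1
f=np.argwhere((g.min(2)>130)&sub)[:,::-1].mean(0); print(d,f,world(w,[d,f],.066))
P=cloud(w,np.ones(m.shape,bool)); P=P[(abs(P[:,2]-.066)<.003)]
# hob yaw from left/right/front edges: mask of plate
pl=np.zeros(m.shape,'uint8'); Z=world(w,np.argwhere(np.ones(m.shape,bool))[:,::-1])[:,2].reshape(m.shape); pl=(abs(Z-.066)<.006)
for name,rows in(('L',range(30,250,5)),):
    for f_ in (lambda v:np.nonzero(pl[v,60:200])[0].min()+60, lambda v:np.nonzero(pl[v,380:500])[0].max()+380):
        Q=world(w,[[f_(v),v] for v in rows],.066); p=np.polyfit(Q[:,0],Q[:,1],1); print('edge yaw',np.degrees(np.arctan(p[0])), np.std(Q[:,1]-np.polyval(p,Q[:,0])), np.polyval(p,.495))
s=robot.observe(); print(s['ee_pos'])
E
```

```text
226 [0.068 0.071 0.081 0.086 0.087]
108 [ 0.4951082  -0.14906824  0.08561174] [ 0.49107128 -0.15412295  0.08310069] [ 0.4988269  -0.14437555  0.08787433]
collar 278.17742919921875 207.01612854003906 17.295421600341797 0.06725726911894653 [[ 0.49579475 -0.14964482  0.06725727]]
[278.35294118 163.33333333] [231.52054795 208.30136986] [[ 0.52822327 -0.15794423  0.066     ]
 [ 0.50326671 -0.11425396  0.066     ]]
edge yaw -14.226526687043558 0.00026495055357692276 -0.01452264782786826
edge yaw -14.561435145840468 0.00029146168617538785 -0.2844278598626391
[ 0.49241978 -0.14925725  0.18251048]
```

Emit:
{"name": "arm_command", "arguments": {"plan": [[-0.107,-0.194,0,0,0,0,0],[-0.107,-0.194,0,0,0,0,0],[-0.107,-0.194,0,0,0,0,0],[-0.107,-0.194,0,0,0,0,0],[-0.107,-0.194,0,0,0,0,0]]}}

```text
clock: 3.1
ee_pos: [0.4355, 0.0667, 0.1823]
tool_rot: [-0.0, 0.992, -0.124, 0.001]
force: [0.3, 0.3, -1.0]
gripper_width: 0.498
gripper_force: 0.0
```

Emit:
{"name": "arm_command", "arguments": {"plan": [[-0.107,-0.194,0,0,0,0,0],[-0.107,-0.194,0,0,0,0,0],[-0.107,-0.194,0,0,0,0,0],[0,0,0.1,0,0,-0.133,0],[0,0,0.1,0,0,-0.133,0]]}}

```text
clock: 3.6
ee_pos: [0.4025, 0.1958, 0.1422]
tool_rot: [-0.001, 1.0, -0.015, 0.001]
force: [0.6, 0.3, 0.4]
gripper_width: 0.496
gripper_force: 0.0
```

Emit:
{"name": "arm_command", "arguments": {"plan": [[0,0,0.1,0,0,-0.133,0],[0,0,0,0,0,-0.133,0],[0,0,0,0,0,0,0],[0,0,0,0,0,0,0]]}}

```text
clock: 4.0
ee_pos: [0.4026, 0.194, 0.1221]
tool_rot: [-0.0, 0.996, 0.084, 0.0]
force: [-0.5, 0.8, 0.7]
gripper_width: 0.501
gripper_force: 0.0
```

```bash
python3 - <<'E'
from h import *
w=shot('wrist','w2.png')
from scipy.spatial.transform import Rotation as R
s=robot.observe(); A=R.from_quat(s['tool_rot'],scalar_first=True).as_matrix(); print(s['clock'],s['ee_pos'],A.round(3))
for x in vision.masks_of('knob',w)[:3]:
    c=cloud(w,x['pixels']); print(x['score'],x['at'],x['pixels'].sum())
    k=c[(c[:,2]>.011)&(c[:,2]<.019)]; t=c[c[:,2]>.034]
    if len(t)<20: continue
    print(' skirt',np.round(cv2.minEnclosingCircle(k[:,:2].astype('f4')*1000),1) if 0 else cv2.minEnclosingCircle(k[:,:2].astype('f4')*1000)); print(' bar',cv2.minAreaRect(t[:,:2].astype('f4')*1000), t.mean(0))
E
```

```text
4.05 [0.40262774 0.19405226 0.12223534] [[ 0.986  0.167  0.001]
 [ 0.167 -0.986  0.001]
 [ 0.001 -0.    -1.   ]]
0.87 [391.9, 174.2] 3281
 skirt ((445.8658447265625, 117.5318374633789), 22.531845092773438)
 bar ((445.6136169433594, 115.75648498535156), (44.33494567871094, 13.585776329040527), 75.51012420654297) [0.44623234 0.11767403 0.03729827]
0.81 [277.5, 212.3] 2993
 skirt ((401.8954162597656, 196.61138916015625), 22.526201248168945)
 bar ((402.7138366699219, 196.6363067626953), (43.335357666015625, 14.01644515991211), 10.732775688171387) [0.40272656 0.19662038 0.03711949]
0.76 [156.6, 212.8] 3244
 skirt ((384.3127136230469, 287.3874816894531), 22.48027992248535)
 bar ((383.205078125, 287.2728576660156), (43.11469268798828, 15.12421703338623), 34.32352066040039) [0.38451286 0.28740447 0.03696868]
```

View pics/w2.png

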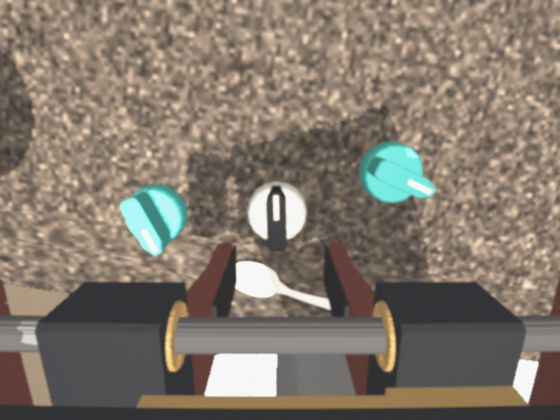

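The wrist view shows the target knob, pale with a black bar, at (277,212). Its white line points up in the image, and it lies between the fingers. The turquoise ones at (157,213) and (392,174) are clear of it. I'll descend.

Emit:
{"name": "arm_command", "arguments": {"plan": [[-0.002,-0.013,0.15,0,0,-0.024,0],[0,0,0.15,0,0,0,0],[0,0,0.126,0,0,0,0],[0,0,0,0,0,0,0],[0,0,0,0,0,0,0]]}}

```text
clock: 4.6
ee_pos: [0.4012, 0.1963, 0.0368]
tool_rot: [0.0, 0.996, 0.094, -0.0]
force: [-0.0, 0.7, -0.3]
gripper_width: 0.5
gripper_force: 27.1
```

Emit:
{"name": "arm_command", "arguments": {"plan": [[0,0,0,0,0,0,1],[0,0,0,0,0,0,1],[0,0,0,0,0,0,1],[0,0,0,0,0,0,1],[0,0,0,0,0,0,1]]}}

```text
clock: 5.1
ee_pos: [0.4014, 0.1965, 0.0368]
tool_rot: [-0.0, 0.996, 0.094, 0.0]
force: [-0.5, 0.0, 0.7]
gripper_width: 0.496
gripper_force: 42.6
```

```bash
python3 - <<'E'
from h import *
s=robot.observe(); print({k:np.round(s[k],4) for k in('clock','ee_pos','force','gripper_width','gripper_force','joint_positions')})
E
```

```text
{'clock': np.float64(5.1), 'ee_pos': array([0.4014, 0.1965, 0.0368]), 'force': array([-0.5367,  0.0218,  0.7313]), 'gripper_width': np.float64(0.496), 'gripper_force': np.float64(42.5678), 'joint_positions': array([ 0.4285,  0.546 ,  2.1176, -0.    ,  0.4775,  1.8103])}
```

```bash
python3 - <<'E'
from h import *
w=shot('wrist','w3.png'); b=shot('scene')
cv2.imwrite('pics/j3.png',np.hstack([cv2.resize(w['image'],(400,300)),cv2.resize(b['image'][220:310,240:360],(400,300),interpolation=cv2.INTER_CUBIC)])[:,:,::-1])
s=robot.observe(); print(s['gripper_width'],s['gripper_force'],s['force'])
E
```

```text
0.49859342249201555 42.567125111818314 [ 0.37737186 -0.62603765  0.80020882]
```

View pics/j3.png

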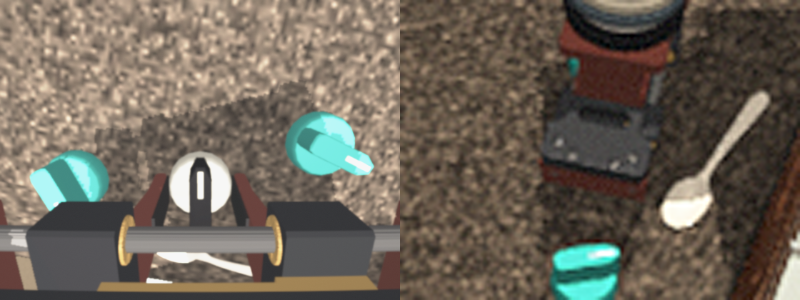

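The fingers have caught on the skirt: the opening is stuck at 44 mm. I'll open, rise about 6 mm and close again on the bar.

Emit:
{"name": "arm_command", "arguments": {"plan": [[0,0,0,0,0,0,-0.3],[0,0,0,0,0,0,-0.3],[0,0,-0.015,0,0,0,-0.3],[0,0,-0.015,0,0,0,-0.3],[0,0,0,0,0,0,-0.3]]}}

```text
clock: 5.7
ee_pos: [0.4016, 0.1965, 0.0429]
tool_rot: [-0.0, 0.996, 0.094, 0.0]
force: [-0.4, 0.5, 0.5]
gripper_width: 0.65
gripper_force: 0.0
```

Emit:
{"name": "arm_command", "arguments": {"plan": [[0,0,0,0,0,0,0.3],[0,0,0,0,0,0,0.3],[0,0,0,0,0,0,0.3],[0,0,0,0,0,0,0.3],[0,0,0,0,0,0,0.3]]}}

```text
clock: 6.2
ee_pos: [0.4013, 0.1964, 0.0424]
tool_rot: [0.0, 0.996, 0.094, -0.0]
force: [0.2, -0.3, -0.0]
gripper_width: 0.349
gripper_force: 0.0
```

Emit:
{"name": "arm_command", "arguments": {"plan": [[0,0,0,0,0,0,1],[0,0,0,0,0,0,1],[0,0,0,0,0,0,1],[0,0,0,0,0,0,1],[0,0,0,0,0,0,1]]}}

```text
clock: 6.7
ee_pos: [0.4013, 0.1964, 0.0425]
tool_rot: [0.0, 0.996, 0.094, -0.0]
force: [0.8, -0.5, -0.5]
gripper_width: 0.157
gripper_force: 30.0
```

Emit:
{"name": "arm_command", "arguments": {"plan": [[0,0,-0.1,0,0,0,1],[0,0,-0.2,0,0,0,1],[0,0,-0.2,0,0,0,1],[0,0,-0.2,0,0,0,1],[0,0,0,0,0,0,1]]}}

```text
clock: 7.2
ee_pos: [0.404, 0.1977, 0.187]
tool_rot: [-0.001, 0.996, 0.094, 0.004]
force: [0.9, -0.2, -0.5]
gripper_width: 0.157
gripper_force: 30.0
```

```bash
python3 - <<'E'
from h import *
from scipy.spatial.transform import Rotation as R
w=shot('wrist','w4.png')
s=robot.observe(); A=R.from_quat(s['tool_rot'],scalar_first=True).as_matrix();print(s['gripper_width']*88,s['gripper_force'],s['ee_pos'],A[:,0])
for x in vision.masks_of('knob',w)[:3]:
    c=(cloud(w,x['pixels'])-s['ee_pos'])@A; print(x['score'],x['at'],x['pixels'].sum(), np.percentile(c,[1,50,99],axis=0).round(4).tolist())
    hi=c[c[:,2]<c[:,2].min()+.006]; print(hi.mean(0), cv2.minAreaRect(hi[:,:2].astype('f4')*1000))
    k=c[(c[:,2]>np.percentile(c[:,2],2)+.019)]; print(cv2.minEnclosingCircle(k[:,:2].astype('f4')*1000))
E
```

```text
13.438918016569282 29.999880194664 [0.40278008 0.19709367 0.18477191] [0.98217829 0.18786534 0.0056934 ]
0.94 [181.1, 197.3] 1919 [[-0.0201, -0.1113, 0.1464], [0.0015, -0.0868, 0.1635], [0.0195, -0.0702, 0.1813]]
[-0.00142634 -0.09177715  0.14792636] ((-2.4599294662475586, -91.83689880371094), (14.39755916595459, 41.729820251464844), 65.63672637939453)
((-4.418239116668701, -93.48593139648438), 25.405611038208008)
0.7 [370.9, 169.5] 2004 [[0.0068, 0.0647, 0.1461], [0.0287, 0.0835, 0.1685], [0.0477, 0.1062, 0.1811]]
[0.02701217 0.08598676 0.14746012] ((26.067190170288086, 87.53849792480469), (13.063148498535156, 43.248836517333984), 25.515180587768555)
((25.67987632751465, 85.72346496582031), 22.8854923248291)
0.56 [281.0, 245.3] 4389 [[-0.0178, -0.0207, 0.0017], [0.0119, 0.0001, 0.0042], [0.0241, 0.0202, 0.0378]]
[ 0.01187219 -0.01536115 -0.00446888] ((11.913177490234375, -15.353533744812012), (0.5705983638763428, 0.1680256426334381), 24.56784439086914)
((-25.147388458251953, -14.076852798461914), 52.75679016113281)
```

View pics/w4.png

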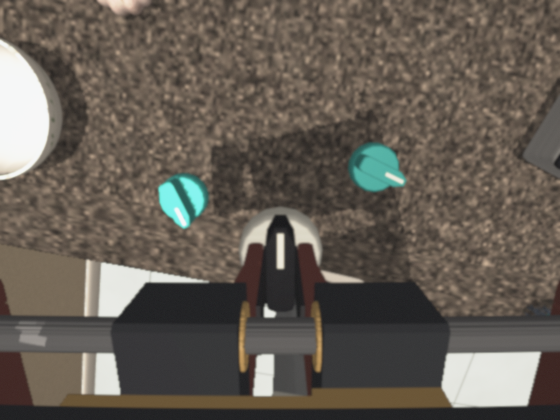

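The knob is held at (280,245), with the bar between the pads and its pointer along the tool's +x. Next I'll measure its axis in the tool frame.

```bash
cat > k.py <<'E'
from h import *
from scipy.optimize import least_squares
from scipy.spatial.transform import Rotation as R
w=shot('wrist'); s=robot.observe(); A=R.from_quat(s['tool_rot'],scalar_first=True).as_matrix()
H=w['image'].shape[:2]; uv=np.argwhere(np.ones(H,bool))[:,::-1]
C=((world(w,uv)-s['ee_pos'])@A).reshape(*H,3); ok=(w['z_map']>0)&(abs(C[...,1])<.03)&(C[...,0]>0)&(C[...,0]<.04)
g=w['image'].astype(int)
sk=ok&(C[...,2]>.017)&(C[...,2]<.031)&(g.min(2)>90); S=C[sk]; print('skirt z',np.median(S[:,2]),len(S))
hull=cv2.convexHull(S[:,:2].astype('f4')*1000)[:,0]; e=hull[hull[:,0]>10]
f=least_squares(lambda p:np.hypot(e[:,0]-p[0],e[:,1]-p[1])-p[2],[0,0,23]).x; f2=least_squares(lambda p:np.hypot(e[:,0]-p[0],e[:,1]-p[1])-23,[0,0]).x
print('circle',f,f2,len(e))
b=ok&(C[...,2]>-.0)&(C[...,2]<.011)&(g.max(2)<80)&(abs(C[...,1])<.009); B=C[b]
print('bar',np.median(B[:,2]),B.min(0),B.max(0))
wl=ok&(C[...,2]>-.0)&(C[...,2]<.011)&(g.min(2)>150)&(abs(C[...,1])<.009);W=C[wl]
v=cv2.fitLine(W[:,:2].astype('f4'),cv2.DIST_L2,0,.01,.01).ravel() if len(W)>20 else 0;print('line',len(W),v,W.mean(0),W.max(0))
print(s['ee_pos'],A[:,0].round(4),A[:,2].round(4),s['clock'])
E
python3 k.py
```

```text
skirt z 0.026153041185254935 1396
circle [ 2.00834555  0.04532154 21.60727033] [ 0.27874987 -0.01500201] 18
bar 0.004325987432009929 [ 1.49487250e-05 -8.97131369e-03  9.94566507e-05] [0.02375419 0.00898179 0.01094398]
line 244 [ 9.9988133e-01 -1.5405390e-02  1.2156261e-02  1.4259097e-04] [0.01215626 0.00014259 0.00388738] [0.02059518 0.00160926 0.01034251]
[0.40081177 0.19618534 0.18206068] [ 9.822e-01  1.879e-01 -4.000e-04] [-4.e-04 -1.e-04 -1.e+00] 7.35
```

Emit:
{"name": "arm_command", "arguments": {"plan": [[0.0174,0.2233,0,0,0,0,1],[0.0174,0.2233,0,0,0,0,1],[0.0174,0.2233,0,0,0,0,1],[0.0174,0.2233,0,0,0,0,1],[0.0174,0.2233,0,0,0,0,1]]}}

```text
clock: 7.85
ee_pos: [0.4593, -0.0213, 0.1806]
tool_rot: [-0.0, 0.996, 0.094, -0.002]
force: [0.1, 0.8, -0.5]
gripper_width: 0.157
gripper_force: 30.0
```

Emit:
{"name": "arm_command", "arguments": {"plan": [[0.0174,0.2233,0,0,0,0,1],[0.0174,0.2233,0,0,0,0,1],[0.0174,0.2233,0,0,0,0,1],[0,0,0.06,0,0,0.14,1],[0,0,0.06,0,0,0.14,1]]}}

```text
clock: 8.35
ee_pos: [0.4949, -0.1506, 0.156]
tool_rot: [-0.0, 1.0, -0.019, -0.001]
force: [-0.1, 1.1, 0.3]
gripper_width: 0.155
gripper_force: 30.0
```

Emit:
{"name": "arm_command", "arguments": {"plan": [[0,0,0.06,0,0,0.14,1],[0,0,0,0,0,0.14,1],[0,0,0,0,0,0,1],[0,0,0,0,0,0,1],[0,0,0,0,0,0,1]]}}

```text
clock: 8.85
ee_pos: [0.4955, -0.1492, 0.1459]
tool_rot: [-0.0, 0.992, -0.124, -0.0]
force: [-0.5, -0.1, -0.4]
gripper_width: 0.155
gripper_force: 30.0
```

```bash
python3 - <<'E'
import k
from h import *
for i in range(2): print(robot.observe()['ee_pos'],robot.observe()['gripper_width']*88)
for n in('top','scene'):
    p=shot(n)
    for x in vision.masks_of('knob',p)[:4]:
        c=cloud(p,x['pixels']); print(n,x['score'],x['at'],np.median(c,0).round(3))
E
```

```text
skirt z 0.027409742678626357 1320
circle [ 1.669758    0.82235008 21.11077094] [-0.60088525  0.56218593] 14
bar 0.005622094823304437 [ 8.39584732e-06 -8.97187416e-03  5.80436757e-07] [0.02320657 0.00898084 0.01098596]
line 241 [ 9.9999487e-01 -3.2048542e-03  1.1397555e-02  7.8460871e-04] [0.01139755 0.00078461 0.00520444] [0.01999073 0.00220076 0.00703863]
[ 0.49565493 -0.14917445  0.14619962] [ 9.692e-01 -2.464e-01 -5.000e-04] [-5.e-04  1.e-04 -1.e+00] 8.9
[ 0.49565493 -0.14917445  0.14619962] 13.524580069602212
[ 0.49565493 -0.14917445  0.14619962] 13.524580069602212
top 0.67 [187.2, 276.1] [0.387 0.284 0.017]
top 0.55 [260.4, 251.3] [0.444 0.116 0.017]
scene 0.89 [295.1, 303.1] [0.379 0.297 0.017]
scene 0.67 [297.2, 237.5] [0.44  0.127 0.016]
scene 0.47 [323.7, 136.6] [ 0.487 -0.136  0.117]
```

Emit:
{"name": "arm_command", "arguments": {"plan": [[0,0,0.04,0,0,0,1],[0,0,0.02,0,0,0,1],[0,0,0.015,0,0,0,1],[0,0,0.015,0,0,0,1],[0,0,0,0,0,0,1]]}}

```text
clock: 9.6
ee_pos: [0.4955, -0.1492, 0.128]
tool_rot: [-0.0, 0.992, -0.125, -0.0]
force: [0.7, 0.0, -0.2]
gripper_width: 0.161
gripper_force: 30.0
```

Emit:
{"name": "arm_command", "arguments": {"plan": [[0,0,0.01,0,0,0,1],[0,0,0.01,0,0,0,1],[0,0,0,0,0,0,1]]}}

```text
clock: 9.9
ee_pos: [0.4957, -0.1492, 0.1243]
tool_rot: [-0.0, 0.992, -0.125, -0.0]
force: [-0.0, 0.1, -0.3]
gripper_width: 0.156
gripper_force: 30.0
```

Emit:
{"name": "arm_command", "arguments": {"plan": [[0,0,0.01,0,0,0,1],[0,0,0.01,0,0,0,1],[0,0,0.01,0,0,0,1],[0,0,0.01,0,0,0,1],[0,0,0,0,0,0,1]]}}

```text
clock: 10.4
ee_pos: [0.4958, -0.1493, 0.1164]
tool_rot: [-0.0, 0.992, -0.125, -0.0]
force: [-0.7, -0.1, 0.5]
gripper_width: 0.158
gripper_force: 30.0
```

Emit:
{"name": "arm_command", "arguments": {"plan": [[0,0,0.01,0,0,0,1],[0,0,0,0,0,0,1]]}}

```text
clock: 10.6
ee_pos: [0.4959, -0.1493, 0.1146]
tool_rot: [0.0, 0.992, -0.125, 0.0]
force: [-0.0, 0.8, 5.0]
gripper_width: 0.157
gripper_force: 30.0
```

Emit:
{"name": "arm_command", "arguments": {"plan": [[0,0,0.01,0,0,0,1],[0,0,0.01,0,0,0,1],[0,0,0.005,0,0,0,1],[0,0,0,0,0,0,1]]}}

```text
clock: 11.0
ee_pos: [0.4959, -0.1493, 0.1099]
tool_rot: [0.0, 0.992, -0.125, 0.0]
force: [-1.5, 1.2, 7.9]
gripper_width: 0.158
gripper_force: 30.0
```

Emit:
{"name": "arm_command", "arguments": {"plan": [[0,0,0.003,0,0,0,1],[0,0,0,0,0,0,1]]}}

```text
clock: 11.2
ee_pos: [0.496, -0.1494, 0.1097]
tool_rot: [0.0, 0.992, -0.125, 0.0]
force: [-2.4, 0.6, 12.7]
gripper_width: 0.156
gripper_force: 30.0
```

Emit:
{"name": "arm_command", "arguments": {"plan": [[0,0,0.002,0,0,0,1],[0,0,0,0,0,0,1],[0,0,0,0,0,-0.05,1],[0,0,0,0,0,-0.1,1],[0,0,0,0,0,-0.1,1]]}}

```text
clock: 11.7
ee_pos: [0.4962, -0.1492, 0.1096]
tool_rot: [-0.0, 1.0, -0.026, 0.001]
force: [-2.1, 2.2, 14.6]
gripper_width: 0.156
gripper_force: 30.0
```

Emit:
{"name": "arm_command", "arguments": {"plan": [[0,0,0,0,0,-0.1,1],[0,0,0,0,0,-0.1,1],[0,0,0,0,0,-0.1,1],[0,0,0,0,0,-0.1,1],[0,0,0,0,0,-0.1,1]]}}

```text
clock: 12.2
ee_pos: [0.4965, -0.1492, 0.1096]
tool_rot: [0.0, 0.985, 0.17, 0.001]
force: [-1.4, 3.0, 13.0]
gripper_width: 0.151
gripper_force: 30.0
```

```bash
cat > st.py <<'E'
from h import *
from scipy.spatial.transform import Rotation as R
s=robot.observe(); A=R.from_quat(s['tool_rot'],scalar_first=True).as_matrix()
print(s['clock'],'yaw',np.degrees(np.arctan2(A[1,0],A[0,0])).round(2),np.round(s['ee_pos'],4),np.round(s['force'],1),np.round(s['torque'],3),np.round(s['joint_positions'],2),np.round(s['gripper_width']*88,1))
E
python3 st.py
```

```text
12.2 yaw 19.55 [ 0.4965 -0.1492  0.1096] [-1.4  3.  13. ] [ 0.52   0.407 -0.02 ] [-0.32  0.47  1.95  0.    0.72  0.91] 13.3
```

Emit:
{"name": "arm_command", "arguments": {"plan": [[0,0,0,0,0,-0.12,1],[0,0,0,0,0,-0.12,1],[0,0,0,0,0,-0.12,1],[0,0,0,0,0,-0.12,1],[0,0,0,0,0,-0.12,1]]}}

```text
clock: 12.7
ee_pos: [0.4966, -0.1491, 0.1096]
tool_rot: [0.0, 0.919, 0.395, 0.001]
force: [-1.9, 3.3, 14.0]
gripper_width: 0.157
gripper_force: 30.0
```

Emit:
{"name": "arm_command", "arguments": {"plan": [[0,0,0,0,0,-0.12,1],[0,0,0,0,0,-0.12,1],[0,0,0,0,0,-0.12,1],[0,0,0,0,0,-0.12,1],[0,0,0,0,0,-0.12,1]]}}

```text
clock: 13.2
ee_pos: [0.4966, -0.1491, 0.1096]
tool_rot: [0.0, 0.801, 0.599, 0.001]
force: [-1.2, 4.3, 14.0]
gripper_width: 0.157
gripper_force: 30.0
```

```bash
python3 st.py
```

```text
13.2 yaw 73.58 [ 0.4966 -0.1491  0.1096] [-1.2  4.3 14. ] [ 0.719  0.33  -0.032] [-0.31  0.47  1.95  0.    0.72 -0.03] 13.8
```

Emit:
{"name": "arm_command", "arguments": {"plan": [[0,0,0,0,0,-0.06,1],[0,0,0,0,0,-0.06,1],[0,0,0,0,0,-0.06,1],[0,0,0,0,0,-0.06,1],[0,0,0,0,0,0,1]]}}

```text
clock: 13.7
ee_pos: [0.4966, -0.149, 0.1096]
tool_rot: [0.001, 0.742, 0.671, 0.001]
force: [-1.2, 3.6, 13.5]
gripper_width: 0.158
gripper_force: 30.0
```

```bash
python3 st.py
```

```text
13.7 yaw 84.24 [ 0.4966 -0.149   0.1096] [-1.2  3.6 13.5] [ 0.725  0.261 -0.049] [-0.31  0.47  1.95  0.    0.72 -0.22] 13.9
```

Emit:
{"name": "arm_command", "arguments": {"plan": [[0,0,0,0,0,-0.06,1],[0,0,0,0,0,-0.06,1],[0,0,0,0,0,0,1]]}}

```text
clock: 14.0
ee_pos: [0.4966, -0.149, 0.1096]
tool_rot: [0.001, 0.709, 0.705, 0.001]
force: [-1.8, 3.9, 14.3]
gripper_width: 0.158
gripper_force: 30.0
```

```bash
python3 st.py
```

```text
14.0 yaw 89.64 [ 0.4966 -0.149   0.1096] [-1.8  3.9 14.3] [ 0.696  0.262 -0.042] [-0.31  0.47  1.95  0.    0.72 -0.31] 13.9
```

Emit:
{"name": "arm_command", "arguments": {"plan": [[0,0,0,0,0,-0.06,1],[0,0,0,0,0,-0.06,1],[0,0,0,0,0,0,1]]}}

```text
clock: 14.3
ee_pos: [0.4966, -0.149, 0.1096]
tool_rot: [0.001, 0.675, 0.737, 0.001]
force: [-1.5, 3.8, 13.0]
gripper_width: 0.157
gripper_force: 30.0
```

```bash
python3 st.py
```

```text
14.3 yaw 95.03 [ 0.4966 -0.149   0.1096] [-1.5  3.8 13. ] [ 0.807  0.196 -0.04 ] [-0.31  0.47  1.95  0.    0.72 -0.4 ] 13.8
```

Emit:
{"name": "arm_command", "arguments": {"plan": [[0,0,0,0,0,-0.06,1],[0,0,0,0,0,-0.06,1],[0,0,0,0,0,0,1]]}}

```text
clock: 14.6
ee_pos: [0.4966, -0.1489, 0.1096]
tool_rot: [0.001, 0.64, 0.768, 0.001]
force: [-1.5, 4.1, 13.7]
gripper_width: 0.153
gripper_force: 30.0
```

```bash
python3 st.py
```

```text
14.6 yaw 100.43 [ 0.4966 -0.1489  0.1096] [-1.5  4.1 13.7] [ 0.843  0.195 -0.043] [-0.31  0.47  1.95  0.    0.72 -0.5 ] 13.5
```

```bash
python3 k.py; python3 - <<'E'
from h import *
w=shot('wrist','w5.png')
E
```

```text
skirt z 0.02702000806208606 1396
circle [ 2.08812738 -0.98517714 21.41896364] [ 0.17254772 -1.20510412] 14
bar 0.005305931145058074 [ 1.31005328e-05 -8.94703134e-03  1.83960049e-04] [0.0235408  0.00743571 0.01093815]
line 320 [ 0.9994541  -0.03303767  0.01212444 -0.00108233] [ 0.01212444 -0.00108233  0.00491205] [0.02102722 0.0009506  0.01025516]
[ 0.49655995 -0.14892381  0.10959455] [-1.800e-01  9.837e-01  1.000e-04] [ 1.8e-03  4.0e-04 -1.0e+00] 14.65
```

View pics/w5.png

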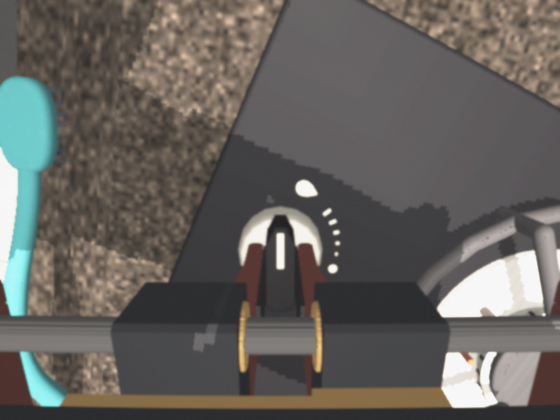

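The knob sits at (280,245), still aligned with the fingers. Its pointer is about 23° past the flame mark at (306,188), which is the stated lead at the stop. I'll add a small nudge and check the torque.

Emit:
{"name": "arm_command", "arguments": {"plan": [[0,0,0,0,0,-0.03,1],[0,0,0,0,0,0,1],[0,0,0,0,0,0,1]]}}

```text
clock: 15.0
ee_pos: [0.4965, -0.1489, 0.1096]
tool_rot: [0.0, 0.631, 0.776, 0.001]
force: [-1.9, 4.2, 14.2]
gripper_width: 0.157
gripper_force: 30.0
```

```bash
python3 st.py; python3 k.py | grep -E 'line|skirt'; python3 st.py
```

```text
15.0 yaw 101.71 [ 0.4965 -0.1489  0.1096] [-1.9  4.2 14.2] [ 0.855  0.18  -0.018] [-0.31  0.47  1.95  0.    0.72 -0.52] 13.8
skirt z 0.026972776568393638 1399
line 321 [ 0.999722   -0.02357699  0.01217526 -0.00103374] [ 0.01217526 -0.00103374  0.00489018] [0.02099167 0.00096617 0.00886718]
15.05 yaw 101.7 [ 0.4965 -0.1489  0.1096] [-1.9  4.8 14.3] [ 0.878  0.271 -0.036] [-0.31  0.47  1.95  0.    0.72 -0.52] 13.8
```

```bash
cat > tq.py <<'E'
from h import *
T=[];F=[]
for i in range(8):
    shot('wrist'); s=robot.observe(); T.append(s['torque'][2]); F.append(s['force'])
print(s['clock'],np.mean(T),np.std(T),np.mean(F,0).round(2))
E
python3 tq.py
```

```text
15.45 -0.04240546698715849 0.021349744187402098 [-1.73  4.69 13.77]
```

Emit:
{"name": "arm_command", "arguments": {"plan": [[0,0,0,0,0,-0.05,1],[0,0,0,0,0,-0.05,1],[0,0,0,0,0,0,1]]}}

```text
clock: 15.75
ee_pos: [0.4965, -0.1488, 0.1096]
tool_rot: [0.0, 0.6, 0.8, 0.001]
force: [-2.4, 4.1, 13.5]
gripper_width: 0.16
gripper_force: 30.0
```

```bash
python3 tq.py; python3 k.py | grep -E 'line|skirt|circ'; python3 st.py
```

```text
16.15 -0.06424547467700939 0.022226094025784033 [-1.54  4.81 13.95]
skirt z 0.026971925434001395 1421
circle [ 2.08353    -1.05004394 21.45117395] [ 0.2490276  -0.91948906] 14
line 339 [ 0.9996386  -0.02688237  0.0121914  -0.00108149] [ 0.0121914  -0.00108149  0.00495915] [0.02097167 0.00563873 0.01090857]
16.2 yaw 106.2 [ 0.4965 -0.1488  0.1096] [-1.3  4.3 13. ] [ 0.894  0.263 -0.093] [-0.31  0.47  1.95  0.    0.72 -0.6 ] 13.0
```

```bash
python3 -c "
from h import *
print(robot.job_done())"
```

```text
the job is handed in; nothing more can be done
None
```

I handed the job in at about 16 s: the knob is pushed home on the spindle, pressed fully in with about 14 N, turned anticlockwise until the torque rose above the tap's own friction (taken as the large-flame stop), and still gripped there. The mug and bowl were never approached.

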